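Close up a row of blocks in a gang fixture and latch it

ROBOT

A 6-joint arm with a two-finger parallel gripper is mounted at the origin on the work surface. World frame = base frame: x ahead of the robot, y to its left, z up, the work surface at z = 0. Lengths are in mm, angles in rad, forces in N, time in s.
With the tool pointing down it reaches from about 350 to 975 mm from the base axis. Payload 7.1 kg.
Tool frame: the origin (TCP) lies at the very end of the fingers, on their centre line; the grasp point (between the pads) lies ctrl.pinch_z behind it (ctrl.pinch_z is the distance from the TCP to the grasp point, in mm); z points along the fingers, y is the direction in which the jaws open and shut (so a half turn about z gives the same grasp; the last joint's range is limited). The gripper opens to 88 mm and grips with 3 to 60 N. Pads are 20 mm wide; open, the fingers measure 115 mm over their backs; the gripper's body (75 mm by 178 mm) begins 61 mm behind the grasp point.
Start: joints at [-1.201, 0.423, 1.63, -0, 1.089, -0.019], TCP at [236.94, -578.329, 201.875] pointing down, gripper open.
Joint ranges: [-3, 3], [-0.9, 2.11], [0.09, 2.58], [-1.31, 4.45], [0.11, 2.69], [-2.54, 2.54]. Speed limits (rad/s): [2.39, 2.39, 3.01, 3.14, 3.14, 3.14].

INTERFACE

Orientations are given as a unit quaternion [w, x, y, z].
In Python, from workcell import ctrl gives the robot as it stands.
- The arm moves only by the tool servo_tool, never from a script. Its argument "series" is a list that holds one entry, the list of rows, each a list of 7 numbers: the opening, from 0 (shut) to 1 (fully open), then the shift along the tool's x, y, z in cm, then the turn, a rotation vector about the tool's x, y, z in rad. In form: [[[grip, dx, dy, dz, ax, ay, az], ...]]. A call has 1 to 8 rows; each row is the pose to reach, as a shift and turn from the pose commanded when the call began, along the tool's axes at that moment; what a row does not reach only later rows make up. A row lasts 1/8 s, in which the tool goes at most 62.5 mm and 10.7 degrees, less where a joint would pass 70% of its speed; a pose out of reach is approached as far as the arm can. A call with a gripper value outside its range is refused whole. The fingers move at their own pace and stop on an object; "grip_force" is the grip in N (left out, the last holds). Time passes only in rows, so rows that repeat a pose let the fingers close. It gives the time, the measured TCP pose, the force and the opening at its end, in the units of the state.
- ctrl.get_obs(): the state, without advancing time (a new reading comes with each control period).
- ctrl.grab_frame(name): name is "scene" or "side" or "wrist"; returns the picture (400x640x3 uint8, red, green, blue); there is no depth.
- ctrl.camera_params(name): a dict with "fx", "fy", "cx", "cy" (pixels), "view" (4x4, takes a point from world to camera coordinates); the wrist camera has in their place "hand_eye" (4x4, takes a point from camera to tool coordinates, whose origin is the TCP and whose axes are the flange's). Camera axes: x right, y down, z forward; pixel columns grow to the right and rows downward; lengths in mm; the calibration is good to about 2 mm. A picture is of the moment at which its call begins: read the wrist's pose just before it. camera_params takes no time and is no camera call.
- ctrl.finish_job(): hands the job in, once; it reports no verdict.
The state is a dict: "clock": time; "q": joint angles; "qd": joint speeds; "joint_torque": joint torques, N m; "ee_pos": TCP position; "orientation": TCP orientation; "ft_force": force on the tool from outside, world axes, zero at the start; "moment": the same for the moment, N m; "opening": finger opening in mm.
Only numpy, scipy, OpenCV 4.12 (cv2) and the standard library are available. Lean on these libraries where they do the work, as an engineer would, in place of code of your own. Each camera call takes 0.05 s, during which the arm holds its last target.

TASK

Five blued blocks stand touching in the guide rail of the fixture: with the fingertips behind the last block only, slide the whole row steadily along the rail as one train, without letting it come apart, until it is fully home against the yellow end stop with no gaps. Then push the red knob to swing the latch arm fully shut across the rail behind the row. Do not pick up, tip or flick anything, and leave the ink bottle, the surface gauge and the file where they are.

Things in the scene. Friction and masses are not known exactly. Their poses are not given: they have to be found in the camera images.
- fixture: Fixture bolted to the bench: dark steel plate 122 x 345 x 12 mm with two bright guide rails. Origin on the bench under mid-channel; y runs along the rail towards the end stop, x across it, z up. The channel is 33.6 mm wide, centred on x = 0, from y = -160 (open end) to the stop face at +150 mm, floor 12 mm above the bench. Rail tops, 20 mm above the bench, are low: blocks stand 28 mm proud.
- stop_face (a point): Middle of the face of the fixture's yellow end stop (50 mm wide, its top 46 mm above the bench) that the first block must rest against; this point is 30 mm above the bench.
- block1: Aluminium spacer block 1 of 5 from the end stop (the leading one): 32 mm across the rail (x), 36 along it (y), 36 high, 0.1 kg, blue top with a dark bore. Origin: centre of its underside, on the channel floor; top 48 mm above the bench. The row starts touching, 50 to 90 mm short of the stop. Fully home its origin is at fixture y = 132 mm.
- block2: Aluminium spacer block 2 of 5 from the end stop (inside the row): 32 mm across the rail (x), 36 along it (y), 36 high, 0.1 kg, blue top with a dark bore. Origin: centre of its underside, on the channel floor; top 48 mm above the bench. The row starts touching, 50 to 90 mm short of the stop. Fully home its origin is at fixture y = 96 mm.
- block3: Aluminium spacer block 3 of 5 from the end stop (inside the row): 32 mm across the rail (x), 36 along it (y), 36 high, 0.1 kg, blue top with a dark bore. Origin: centre of its underside, on the channel floor; top 48 mm above the bench. The row starts touching, 50 to 90 mm short of the stop. Fully home its origin is at fixture y = 60 mm.
- block4: Aluminium spacer block 4 of 5 from the end stop (inside the row): 32 mm across the rail (x), 36 along it (y), 36 high, 0.1 kg, blue top with a dark bore. Origin: centre of its underside, on the channel floor; top 48 mm above the bench. The row starts touching, 50 to 90 mm short of the stop. Fully home its origin is at fixture y = 24 mm.
- block5: Aluminium spacer block 5 of 5 from the end stop (the tail, the only one to push on): 32 mm across the rail (x), 36 along it (y), 36 high, 0.1 kg, blue top with a dark bore. Origin: centre of its underside, on the channel floor; top 48 mm above the bench. The row starts touching, 50 to 90 mm short of the stop. Fully home its origin is at fixture y = -12 mm.
- latch (a joint): Angle of the latch arm (rad): 0 is fully shut, square across the rail, at its limit; it grows as the arm swings open, away from the end stop (at pi/2 it points along fixture -y). Starts open at 1.75 to 2.3, turns to 2.5 at most. It has light friction (about 1 N at the knob) and stays where it is left.
- latch_pivot (a point): Pivot of the latch arm, at fixture x = -42, y = -42 mm, 28 mm above the bench (the arm's top; the screw head stands 5 mm higher). The arm is a steel flat 18 mm wide and 6 mm thick. At angle a it points along (cos a, -sin a) in the fixture's x and y. Shut, it clears the last block of a row that is fully home by 3 mm.
- latch_knob (a point): Centre of the red knob on the latch arm, 80 mm from the pivot: an upright round grip, 16 mm in diameter, from 28 to 64 mm above the bench; this point is half-way up, 46 mm above the bench.
- ink: Bystander: bottle of blue marking-out ink, 44 mm in diameter, 85 mm tall. Origin at the centre of its underside.
- gauge: Bystander: surface gauge, dark steel foot 55 x 75 x 26 mm with an upright rod to 226 mm and a scriber. Origin at the centre of its underside.
- file: Bystander: flat hand file with a wooden handle lying on the bench, 280 mm long along its y, 24 mm wide and high. Origin on the bench, 135 mm from its handle's end.
Not all that is in view belongs to the job. What is shaped like the block1 but orange is not meant.

How it is judged (in metres and radians):
On the way, in this order (a step that is already met when the one before it is completed fails the run):
1. the row is fully home against the end stop while the latch is still open (y of block1 in the frame of fixture above 0.1295 m and y of block5 in the frame of fixture above -0.0145 m and value of joint latch above 1.2 rad), for 0.2 s.
2. the latch arm is swung shut behind the row (value of joint latch below 0.1 rad), for 0.2 s.
At the end, for the whole second after the job is handed in: All five blocks rest on the channel floor, closed up against the end stop (first and last block within 2.5 mm of fully home), at rest, and the latch arm is within 0.1 rad of fully shut (y of block1 in the frame of fixture above 0.1295 m and y of block5 in the frame of fixture above -0.0145 m and value of joint latch below 0.1 rad and linear speed of each of block1, block2, block3, block4, block5 below 0.01 m/s and height (world z) of each of block1, block2, block3, block4, block5 below 0.016 m); the robot touches nothing.
It fails at once if a block is lifted off the channel floor (8 mm) or tipped (0.2 rad) (height (world z) of any of block1, block2, block3, block4, block5 above 0.02 m or angle between any of block1, block2, block3, block4, block5's own z axis and vertical above 0.2 rad).
It fails at once if the row comes apart: a gap of more than 6 mm between neighbours (distance between block1 and block2 above 0.042 m or distance between block2 and block3 above 0.042 m or distance between block3 and block4 above 0.042 m or distance between block4 and block5 above 0.042 m).
It fails at once if the robot pushes on a block other than the last one (more than 1.5 N) (contact force between any of the arm, the fingers and block1 above 1.5 N or contact force between any of the arm, the fingers and block2 above 1.5 N or contact force between any of the arm, the fingers and block3 above 1.5 N or contact force between any of the arm, the fingers and block4 above 1.5 N).
It fails at once if the row is flicked or rammed (faster than 0.35 m/s) (linear speed of any of block1, block5 above 0.35 m/s).
It fails at once if the ink bottle, surface gauge or file is moved more than 15 mm or tipped (distance of any of ink, gauge, file from where it was at the start of the episode above 0.015 m or angle between any of ink, gauge, file's own z axis and vertical above 0.25 rad).
It also fails if it takes over 51 s, if anything falls off the work surface, if the arm or the gripper's body presses on something with over 40 N, if the wrist force passes 120 N, or if a joint passes its speed limit or range.

## Working session

There is one attempt and no reset: what is moved stays moved. The work goes in short steps, Python scripts to look and compute and a tool call to move; the robot and the scene stay as the last step left them, time stands still between calls to the robot, and variables do not carry over. Pictures are saved under pics/ and viewed, and the job is handed in when it is done.

Besides the shell and the picture viewer there is one more tool, called after "Call:" by a JSON object that holds its "op" and its "data". servo_tool: Moves the arm, as the interface text tells. Its arguments: {"type":"object","properties":{"series":{"type":"array"},"grip_force":{"type":"number"}},"required":["series"]}

```bash
mkdir -p pics; ls; python3 - <<'E'
from workcell import ctrl
import cv2
for n in("scene","side","wrist"):
    o=ctrl.get_obs()
    im=ctrl.grab_frame(n); cv2.imwrite(f"pics/a_{n}.png",im[:,:,::-1])
    print(n,ctrl.camera_params(n))
print(ctrl.get_obs(),ctrl.pinch_z)
E
```

```text
pics
scene {'fx': 394.72996774646106, 'fy': 394.72996774646106, 'cx': 313.69909012857283, 'cy': 195.01279591250494, 'view': array([[-6.92903211e-01,  7.20944887e-01, -1.11180236e-02,
         3.54208923e+02],
       [ 6.24500722e-01,  5.92360379e-01, -5.09026550e-01,
        -3.93724010e+02],
       [-3.60394212e-01, -3.59649345e-01, -8.60679012e-01,
         9.68859892e+02],
       [ 0.00000000e+00,  0.00000000e+00,  0.00000000e+00,
         1.00000000e+00]])}
side {'fx': 456.564593524855, 'fy': 456.564593524855, 'cx': 317.12510921238317, 'cy': 203.41603540544335, 'view': array([[-9.78317495e-01, -2.06958420e-01, -7.94297850e-03,
         5.78047992e+02],
       [-1.22236686e-01,  6.07937135e-01, -7.84519364e-01,
         7.16707473e+01],
       [ 1.67191720e-01, -7.66538096e-01, -6.20053447e-01,
         8.55549208e+02],
       [ 0.00000000e+00,  0.00000000e+00,  0.00000000e+00,
         1.00000000e+00]])}
wrist {'fx': 278.35769927223197, 'fy': 278.35769927223197, 'cx': 319.6543524670901, 'cy': 201.6581800052393, 'hand_eye': array([[-4.26366317e-05, -9.58242047e-01, -2.85958351e-01
[... 280 characters left out ...]
]])}
{'clock': 0.15, 'q': array([-1.20100200e+00,  4.23685713e-01,  1.63046682e+00,  1.23009560e-06,
        1.08860077e+00, -1.90032171e-02]), 'qd': array([-0.00109117, -0.00261202, -0.00157652, -0.00064528,  0.00161369,
       -0.00061134]), 'joint_torque': array([ 2.64938617e-04, -5.44984818e+01, -2.73919255e+01,  6.44161273e-02,
        2.03807984e-02, -7.87476188e-05]), 'ee_pos': array([ 236.78742399, -577.93844984,  201.28625363]), 'orientation': array([-5.71517554e-04,  9.81163880e-01,  1.93176355e-01, -1.00729137e-04]), 'ft_force': array([ 0.38104849, -0.68840488,  0.25242817]), 'moment': array([-0.02670115, -0.01324536,  0.05632984]), 'opening': 87.92885216320742} 18.700000000000003
```

View pics/a_scene.png

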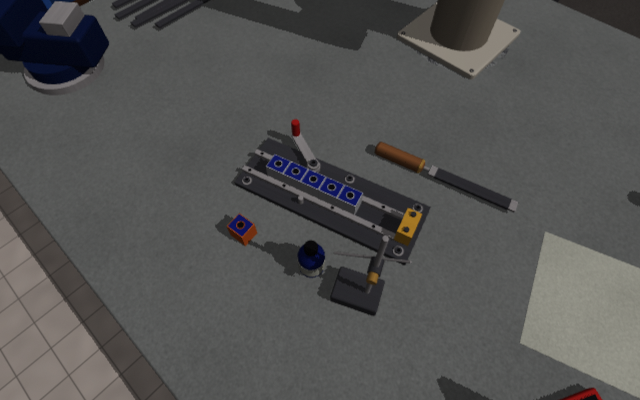

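View pics/a_side.png

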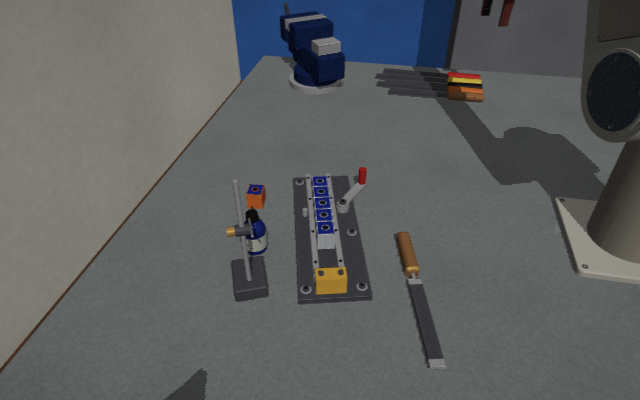

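View pics/a_wrist.png

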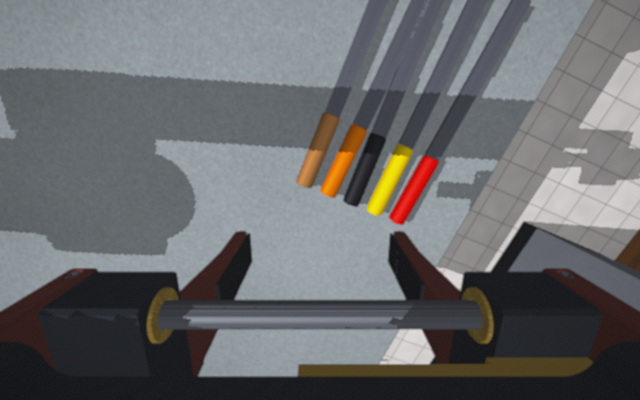

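The scene view shows the row of blue tops from about (278,163) to (351,195), with the yellow stop at (409,226). The red knob is at (295,128), on the robot side. The ink is at (311,257), the gauge foot at (358,290), the file on the right and the orange decoy at (241,229). Next I'll measure these.

```bash
cat > h.py <<'E'
import numpy as np,cv2
from workcell import ctrl
def ray(name,uv,z,o=None):
    c=ctrl.camera_params(name)
    V=c['view']; R=V[:3,:3]; t=V[:3,3]
    uv=np.atleast_2d(uv).astype(float)
    d=np.c_[(uv[:,0]-c['cx'])/c['fx'],(uv[:,1]-c['cy'])/c['fy'],np.ones(len(uv))]@R
    C=-R.T@t
    s=(z-C[2])/d[:,2]
    return C+s[:,None]*d
def blobs(im,lo,hi,amin):
    h=cv2.cvtColor(im,cv2.COLOR_RGB2HSV)
    m=cv2.inRange(h,lo,hi)
    n,l,s,c=cv2.connectedComponentsWithStats(m)
    return m,[(s[i],c[i]) for i in range(1,n) if s[i][4]>=amin]
E
python3 - <<'E'
from h import *
for n in("scene","side"):
    im=cv2.cvtColor(cv2.imread(f"pics/a_{n}.png"),cv2.COLOR_BGR2RGB)
    for nm,lo,hi,z in(("blue",(112,120,60),(128,255,255),48),("yel",(18,150,80),(28,255,255),46),("red",(0,200,60),(5,255,255),46)):
        m,b=blobs(im,lo,hi,25)
        cv2.imwrite(f"pics/m_{n}_{nm}.png",m)
        for s,c in b: print(n,nm,s,c.round(1),ray(n,c,z)[0].round(1))
    x0,y0=(220,110) if n=="scene" else (230,160)
    cv2.imwrite(f"pics/z_{n}.png",cv2.resize(im[y0:y0+150,x0:x0+200,::-1],None,fx=4,fy=4,interpolation=cv2.INTER_CUBIC))
E
```

```text
scene blue [267 155  22  17 167] [277.9 163.3] [590.2 -13.9  48. ]
scene blue [285 163  22  17 176] [295.4 170.8] [579.9  21.   48. ]
scene blue [302 170  23  18 180] [312.9 178.8] [570.5  55.8  48. ]
scene blue [320 178  23  19 189] [331.2 186.8] [560.5  90.8  48. ]
scene blue [339 186  23  19 198] [349.7 195. ] [550.6 125.3  48. ]
scene blue [229 215  23  21 190] [240.  224.8] [719.5  30.9  48. ]
scene blue [318 246   6   9  28] [320.6 250.5] [660.5 159.6  48. ]
scene yel [397 208  25  30 386] [409.  222.7] [522.2 231.6  46. ]
scene yel [370 272   8  11  65] [373.5 277. ] [635.5 248.6  46. ]
scene red [292 120   8  16  79] [295.9 126.6] [505.4 -52.9  46. ]
scene red [563 389  38  11 191] [583.8 394.8] [568.2 554.1  46. ]
side blue [296  20  37   9  90] [313.3  24.4] [  819.5 -1012.4    48. ]
side blue [319  53  26   7  66] [331.9  56.2] [ 690.  -701.8   48. ]
side blue [313 176  14  10  92] [319.4 180.9] [588.4 -13.4  48. ]
side blue [247 185  16   9  82] [254.7 189. ] [709.9  39.3  48. ]
side blue [314 187  15  10  97] [320.5 191.4] [579.1  21.1  48. ]
side blue [315 198  15  10 107] [322.1 202.6] [568.9  55.8  48. ]
side blue [316 209  16  12 125] [323.6 214.5] [559.   90.3  48. ]
side blue [252 220  13  18 144] [258.9 227.9] [665.7 150.4  48. ]
side blue [317 222  17  12 136] [324.9 227.4] [549.7 125.5  48. ]
side blue [253 250  11   5  28] [257.9 252.4] [648.4 210.7  48. ]
side yel [448  77  33   7 158] [463.9  80.1] [ 279.4 -592.2   46. ]
side yel [315 267  32  28 753] [330.7 280.7] [516.2 247.   46. ]
side red [359 168   7  16  84] [361.8 175.5] [506.4 -52.6  46. ]
```

View pics/z_scene.png

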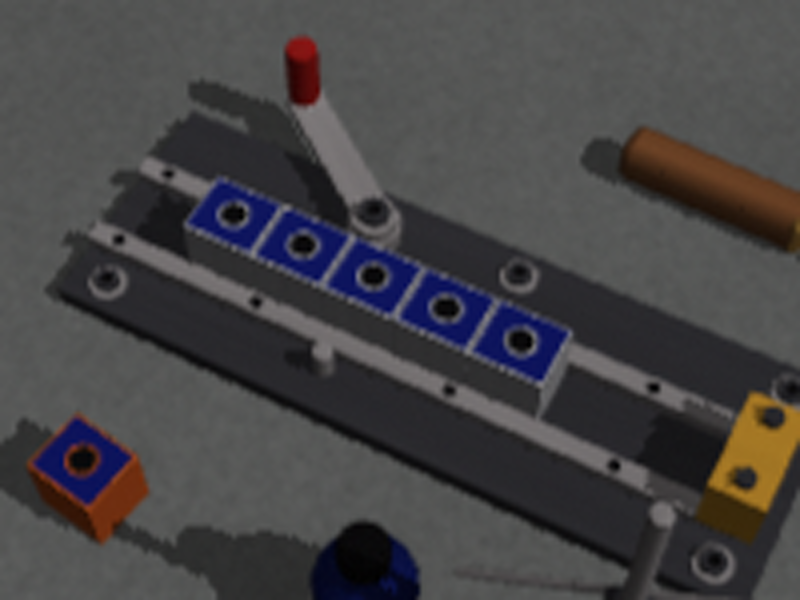

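View pics/z_side.png

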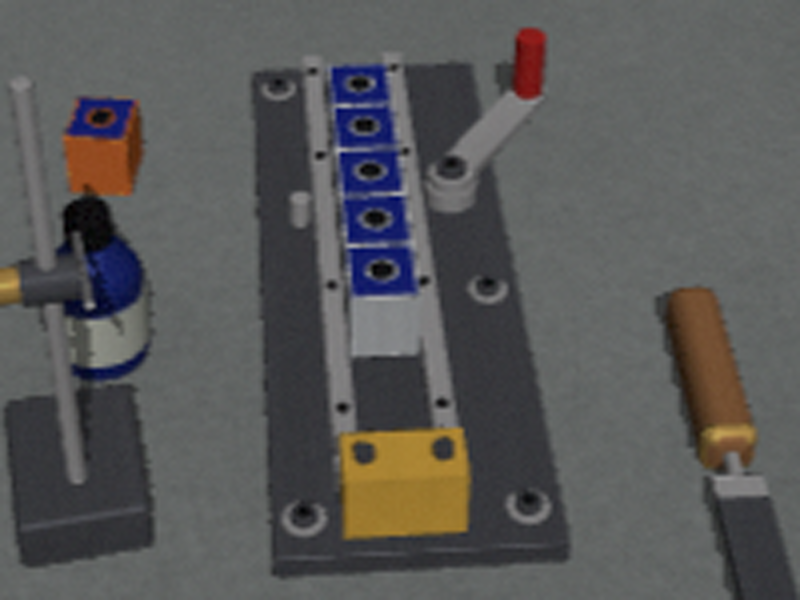

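```bash
python3 - <<'E'
from h import *
b=[(277.9,163.3),(295.4,170.8),(312.9,178.8),(331.2,186.8),(349.7,195)]
s=[(319.4,180.9),(320.5,191.4),(322.1,202.6),(323.6,214.5),(324.9,227.4)]
P=(ray("scene",b,48)+ray("side",s,48))/2
m=P.mean(0)[:2];d=np.linalg.svd(P[:,:2]-m)[2][0]; d*=np.sign(d[1]); ex=np.array([d[1],-d[0]])
print(m,d,np.arctan2(ex[1],ex[0]),(P[:,:2]-m)@d)
sf=np.r_[ray("scene",[(407.5,208),(396.75,231.75)],46),ray("side",[(315,268.75),(345.75,267.5)],46)]
ys=(sf[:,:2]-m)@d; xs=(sf[:,:2]-m)@ex; print("stop",ys,xs)
# rails
O=m+d*(ys.mean()-150); print("O",O)
def F(p): p=np.atleast_2d(p)[:,:2]; return np.c_[(p-O)@ex,(p-O)@d].round(1)
print("blocks",F(P))
pv=np.r_[ray("scene",[(220+374/4,110+208/4)],33),ray("side",[(230+453/4,160+163/4)],33)]
print("pivot",F(pv))
k=np.r_[ray("scene",[(295.9,126.6)],46),ray("side",[(361.8,175.5)],46)];print("knob",F(k))
kt=np.r_[ray("scene",[(220+301/4,110+44/4)],64),ray("side",[(230+531/4,160+35/4)],64)];print("knobtop",F(kt))
print("gauge",F(ray("scene",[(360,283)],26)),F(ray("side",[(249,271)],26)), "rodtop",F(ray("side",[(235.5,181)],226)),F(ray("scene",[(385.5,238)],226)))
E
```

```text
[569.69034659  55.84647877] [-0.27167676  0.96238856] 0.27513489107952716 [-7.22390273e+01 -3.60757374e+01 -3.02741826e-02  3.61002721e+01
  7.22447668e+01]
stop [169.63673379 170.25135776 170.6974922  171.63998709] [-23.0072122   27.00039539  23.67656743 -26.63093939]
O [564.10565248  75.62971594]
blocks [[  0.  -92.8]
 [ -0.  -56.6]
 [ -0.  -20.6]
 [ -0.1  15.5]
 [  0.1  51.7]]
pivot [[-41.2 -42.3]
 [-44.5 -42. ]]
knob [[ -91.4 -107.6]
 [ -90.4 -107.6]]
knobtop [[ -89.9 -107.2]
 [ -91.1 -105.9]]
gauge [[127.3 131.4]] [[133.9 128.1]] rodtop [[131.5 147.9]] [[133.7 146.4]]
```

```bash
cat >> h.py <<'E'
from scipy.spatial.transform import Rotation as Rn
O=np.array([564.1,75.63]); ey=np.array([-0.27168,0.96239]); ex=np.array([ey[1],-ey[0]]); YAW=0.27513
def Ft(p): p=np.asarray(p)[:2]; return np.array([(p-O)@ex,(p-O)@ey])
def st():
    o=ctrl.get_obs(); q=o['orientation']; R=Rn.from_quat(np.r_[q[1:],q[0]])
    return o,R
def rel(fx,fy,z,yawF):
    """row for target in fixture frame; yawF rotation of tool x from fixture x"""
    o,R=st(); p=np.r_[O+ex*fx+ey*fy,z]
    y=YAW+yawF
    Rt=Rn.from_matrix(np.c_[[np.cos(y),np.sin(y),0],[np.sin(y),-np.cos(y),0],[0,0,-1]])
    return np.r_[R.inv().apply(p-o['ee_pos'])/10,(R.inv()*Rt).as_rotvec()].round(3)
def show():
    o,R=st(); x=R.as_matrix()[:,0]
    print(round(o['clock'],2),"F",Ft(o['ee_pos']).round(2),"z",o['ee_pos'][2].round(2),"yawF",round(np.arctan2(x[1],x[0])-YAW,4),"f",o['ft_force'].round(2),"open",round(o['opening'],1))
E
python3 - <<'E'
from h import *
show(); print(rel(0,-150,110,0))
E
```

```text
0.15 F [-492.56 -540.06] z 201.29 yawF 0.1137 f [ 0.38 -0.69  0.25] open 87.9
[ 5.3362e+01 -3.3158e+01  9.1680e+00 -1.0000e-03  0.0000e+00  1.1400e-01]
```

Call:
{"op": "servo_tool", "data": {"series": [[[0,4.9,-3.0,0.5,0,0,0.02],[0,9.7,-6.0,1,0,0,0.04],[0,14.6,-9.1,1.5,0,0,0.06],[0,19.4,-12.1,2,0,0,0.08],[0,24.3,-15.1,2.5,0,0,0.1],[0,29.1,-18.1,3,0,0,0.114],[0,34,-21.1,3.5,0,0,0.114],[0,38.8,-24.1,4,0,0,0.114]]], "grip_force": 20}}

```text
clock: 1.15
ee_pos: [505.5, -206.6, 161.7]
orientation: [0.0, 0.991, 0.137, 0.0]
ft_force: [0.6, -0.5, -0.6]
opening: 11.0
```

```bash
python3 - <<'E'
from h import *
show(); print(rel(0,-150,110,0))
E
```

```text
1.15 F [-133.09 -255.66] z 161.7 yawF -0.0003 f [ 0.56 -0.53 -0.61] open 11.0
[ 13.306 -10.57    5.169   0.     -0.     -0.   ]
```

Call:
{"op": "servo_tool", "data": {"series": [[[0,4.4,-3.5,1.7,0,0,0],[0,8.8,-7.0,3.4,0,0,0],[0,13.3,-10.6,5.2,0,0,0],[0,13.3,-10.6,5.2,0,0,0]]]}}

```text
clock: 1.65
ee_pos: [604.7, -66.8, 108.2]
orientation: [-0.0, 0.99, 0.139, -0.001]
ft_force: [-0.0, -0.5, 0.3]
opening: 0.3
```

```bash
python3 - <<'E'
from h import *
show(); print(rel(0,-150,24,0))
im=ctrl.grab_frame("scene");cv2.imwrite("pics/b_scene.png",cv2.resize(im[60:260,200:460,::-1],None,fx=3,fy=3))
im=ctrl.grab_frame("side");cv2.imwrite("pics/b_side.png",cv2.resize(im[100:320,220:460,::-1],None,fx=2.6,fy=2.6))
im=ctrl.grab_frame("wrist");cv2.imwrite("pics/b_wrist.png",im[:,:,::-1])
E
```

```text
1.65 F [   0.33 -148.13] z 108.16 yawF 0.0041 f [-0.02 -0.5   0.31] open 0.3
[-2.100e-02  1.950e-01  8.416e+00 -1.000e-03  2.000e-03  4.000e-03]
```

View pics/b_scene.png

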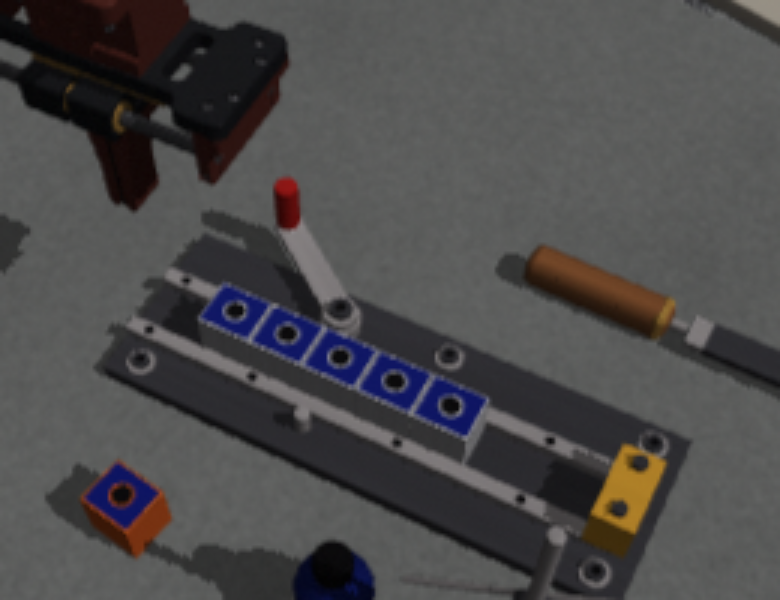

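View pics/b_wrist.png

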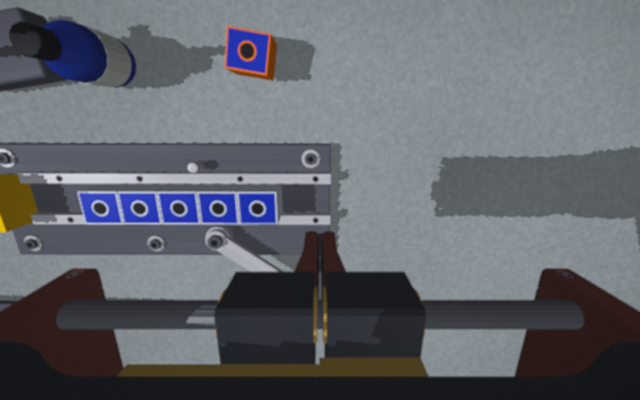

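View pics/b_side.png

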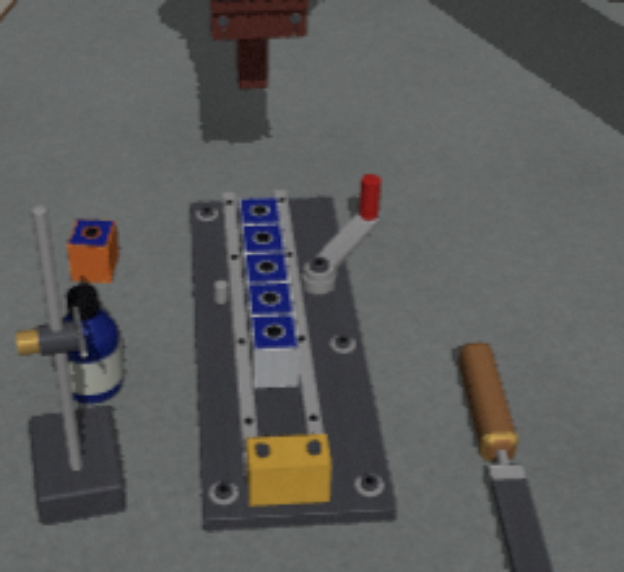

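The closed fingers stand clear behind the open end of the row: wrist fingertips are at (320,240) and the tail block at (257,208). Next I'll descend.

Call:
{"op": "servo_tool", "data": {"series": [[[0,0,0.1,4,0,0,0],[0,0,0.1,8.3,0,0,0],[0,0,0.1,8.3,0,0,0],[0,0,0.1,8.3,0,0,0]]]}}

```text
clock: 2.3
ee_pos: [604.7, -72.2, 28.4]
orientation: [0.0, 0.991, 0.136, 0.001]
ft_force: [-0.2, 0.4, 0.4]
opening: 0.6
```

```bash
python3 - <<'E'
from h import *
show(); print(rel(0,-130,24,0))
E
```

```text
2.3 F [  -1.03 -153.27] z 28.42 yawF -0.0017 f [-0.18  0.38  0.45] open 0.6
[ 9.900e-02 -2.328e+00  4.410e-01  1.000e-03 -1.000e-03 -2.000e-03]
```

Call:
{"op": "servo_tool", "data": {"series": [[[0,0.1,-0.5,0.2,0,0,0],[0,0.1,-1.0,0.3,0,0,0],[0,0.1,-1.4,0.3,0,0,0],[0,0.1,-1.7,0.3,0,0,0],[0,0.1,-1.95,0.3,0,0,0],[0,0.1,-2.2,0.3,0,0,0],[0,0.1,-2.45,0.3,0,0,0],[0,0.1,-2.7,0.3,0,0,0]]]}}

```text
clock: 3.3
ee_pos: [597.7, -44.7, 23.8]
orientation: [-0.0, 0.991, 0.137, -0.0]
ft_force: [0.6, 0.9, 0.2]
opening: 0.6
```

```bash
python3 - <<'E'
from h import *
show(); print(rel(0,-120,24,0))
im=ctrl.grab_frame("side");cv2.imwrite("pics/c_side.png",cv2.resize(im[100:300,250:420,::-1],None,fx=3,fy=3))
E
```

```text
3.3 F [  -0.35 -124.94] z 23.82 yawF -0.0004 f [0.62 0.93 0.23] open 0.6
[ 0.035 -0.494 -0.018 -0.     0.    -0.   ]
```

View pics/c_side.png

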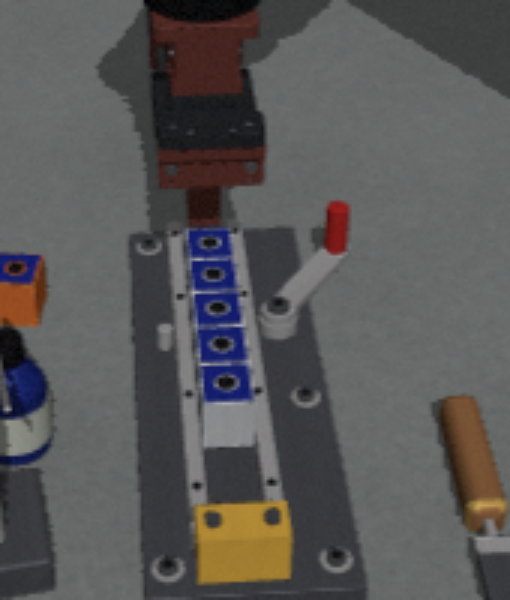

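The fingers are just behind the tail block, centred in the channel. I'll push steadily.

Call:
{"op": "servo_tool", "data": {"series": [[[0,0,-0.25,0,0,0,0],[0,0,-0.5,0,0,0,0],[0,0,-0.75,0,0,0,0],[0,0,-1.05,0,0,0,0],[0,0,-1.4,0,0,0,0],[0,0,-1.75,0,0,0,0],[0,0,-2.1,0,0,0,0],[0,0,-2.4,0,0,0,0]]]}}

```text
clock: 4.35
ee_pos: [591.3, -21.5, 23.9]
orientation: [0.0, 0.991, 0.137, 0.0]
ft_force: [1.0, -4.6, 0.2]
opening: 0.7
```

```bash
cat > look.py <<'E'
from h import *
import sys
show()
im=ctrl.grab_frame("side")
n=sys.argv[1]
cv2.imwrite(f"pics/{n}.png",cv2.resize(im[100:300,250:420,::-1],None,fx=3,fy=3))
m,b=blobs(im,(112,120,60),(128,255,255),25)
for s,c in b:
    if s[1]>150 and s[0]>300:
        p=ray("side",c,48)[0]; print("blk",Ft(p).round(1),s[4])
E
python3 look.py d
```

```text
4.35 F [  -0.26 -100.87] z 23.91 yawF -0.0003 f [ 1.03 -4.59  0.15] open 0.7
blk [ -0.7 -74.3] 92
blk [ -0.7 -38.3] 107
blk [-0.9 -1.9] 116
blk [-1.6 33.9] 127
blk [-1.  69.8] 143
```

View pics/d.png

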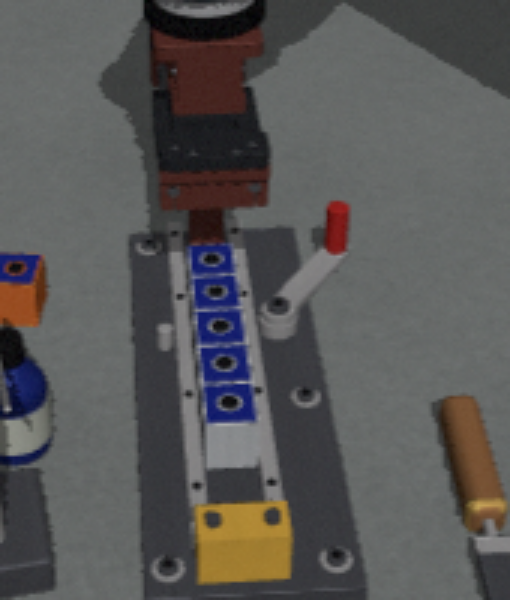

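The train is moving closed up. I'll carry on.

Call:
{"op": "servo_tool", "data": {"series": [[[0,0,-0.3,0,0,0,0],[0,0,-0.65,0,0,0,0],[0,0,-1.0,0,0,0,0],[0,0,-1.35,0,0,0,0],[0,0,-1.7,0,0,0,0],[0,0,-2.05,0,0,0,0],[0,0,-2.4,0,0,0,0],[0,0,-2.75,0,0,0,0]]]}}

```text
clock: 5.4
ee_pos: [583.7, 5.0, 23.9]
orientation: [0.0, 0.991, 0.137, -0.0]
ft_force: [1.9, -4.7, 0.7]
opening: 0.3
```

Call:
{"op": "servo_tool", "data": {"series": [[[0,0,-0.35,0,0,0,0],[0,0,-0.7,0,0,0,0],[0,0,-1.05,0,0,0,0],[0,0,-1.4,0,0,0,0],[0,0,-1.75,0,0,0,0],[0,0,-2.05,0,0,0,0],[0,0,-2.3,0,0,0,0],[0,0,-2.5,0,0,0,0]]]}}

```text
clock: 6.4
ee_pos: [577.0, 29.0, 23.9]
orientation: [0.0, 0.991, 0.137, -0.0]
ft_force: [0.5, -3.8, 0.9]
opening: 0.4
```

```bash
python3 look.py e
```

```text
6.4 F [ -0.29 -48.41] z 23.89 yawF -0.0003 f [ 0.54 -3.78  0.86] open 0.4
blk [ -1.1 -21.6] 112
blk [-1.  14.3] 123
blk [-1.6 50.2] 135
blk [-1.6 86.1] 153
blk [ -1.9 122. ] 165
```

View pics/e.png

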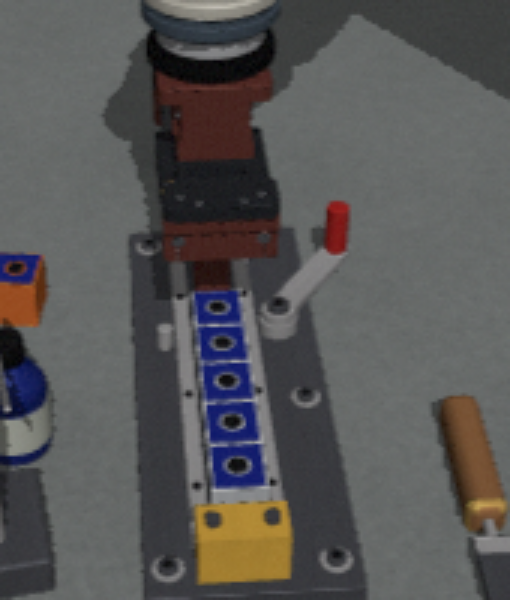

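Block 1 is about 10 mm short of the stop and the row is still closed. I'll make the last push slowly and watch the force.

Call:
{"op": "servo_tool", "data": {"series": [[[0,0,-0.2,0,0,0,0],[0,0,-0.4,0,0,0,0],[0,0,-0.55,0,0,0,0],[0,0,-0.7,0,0,0,0],[0,0,-0.8,0,0,0,0],[0,0,-0.9,0,0,0,0]]]}}

```text
clock: 7.2
ee_pos: [574.6, 37.4, 23.9]
orientation: [0.0, 0.991, 0.137, 0.0]
ft_force: [2.1, -8.4, 1.1]
opening: 0.3
```

Call:
{"op": "servo_tool", "data": {"series": [[[0,0,-0.1,0,0,0,0],[0,0,-0.2,0,0,0,0],[0,0,-0.2,0,0,0,0]]]}}

```text
clock: 7.58
ee_pos: [574.8, 37.7, 24.1]
orientation: [0.001, 0.991, 0.137, 0.001]
ft_force: [2.6, -13.8, 0.8]
opening: 0.7
```

```bash
python3 look.py f
```

```text
7.58 F [ 3.000e-02 -3.944e+01] z 24.13 yawF 0.0005 f [  2.61 -13.82   0.78] open 0.7
blk [ -0.5 -13.3] 118
blk [-1. 23.] 122
blk [-1.1 59. ] 138
blk [-1. 95.] 153
blk [ -1.4 130.7] 178
```

View pics/f.png

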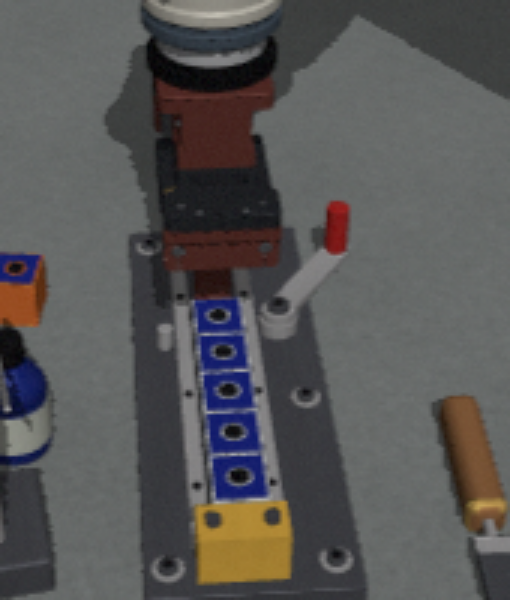

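Call:
{"op": "servo_tool", "data": {"series": [[[0,0,0.5,0,0,0,0],[0,0,2,0,0,0,0],[0,0,5,0,0,0,0],[0,0,6,-3,0,0,0],[0,0,6,-7,0,0,0],[0,0,6,-7,0,0,0]]]}}

```text
clock: 8.38
ee_pos: [592.5, -18.9, 96.6]
orientation: [0.0, 0.991, 0.137, 0.003]
ft_force: [-0.2, -0.6, -0.0]
opening: 0.7
```

```bash
python3 look.py g; python3 - <<'E'
from h import *
print(ctrl.get_obs()['q'].round(3))
im=ctrl.grab_frame("scene");cv2.imwrite("pics/g2.png",cv2.resize(im[60:260,200:460,::-1],None,fx=3,fy=3))
E
```

```text
8.38 F [  1.68 -98.7 ] z 96.62 yawF -0.001 f [-0.18 -0.6  -0.02] open 0.7
blk [ -0.2 -13.5] 116
blk [-1. 23.] 122
blk [-1.1 58.8] 137
blk [-1.1 95.1] 154
blk [ -1.5 130.8] 178
[-0.052  0.513  1.776  0.     0.85   1.244]
```

View pics/g2.png

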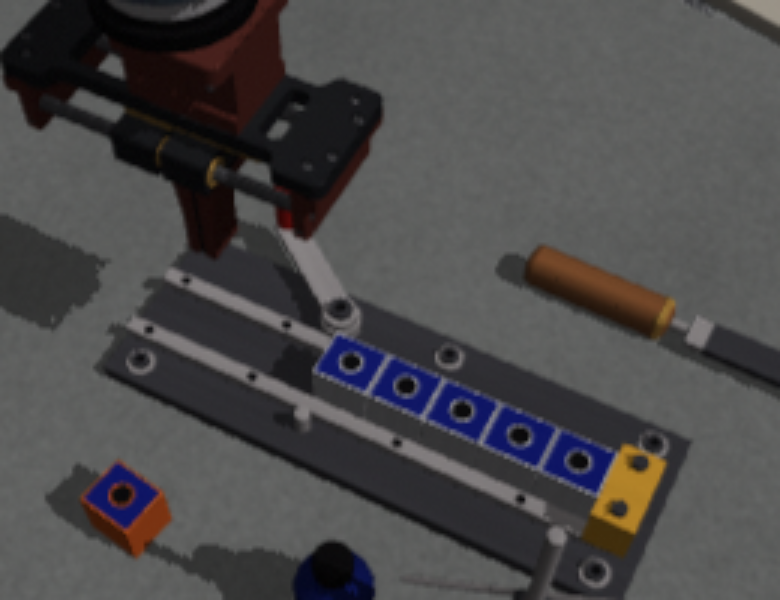

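The row is home: blue tops run closed up to the yellow stop and didn't move when I backed off. The latch is still open. Next I'll go behind the knob with the tool's +x face along the swing direction.

```bash
python3 - <<'E'
from h import *
print(rel(-114.5,-89,95,-0.64),rel(-114.5,-89,42,-0.64))
E
```

```text
[-11.397  -0.859  -0.126  -0.      0.      0.639] [-11.398  -0.857   5.174  -0.      0.      0.639]
```

Call:
{"op": "servo_tool", "data": {"series": [[[0,-3,-0.2,0,0,0,0.16],[0,-6.5,-0.4,0,0,0,0.32],[0,-9.5,-0.6,0,0,0,0.48],[0,-11.4,-0.9,0,0,0,0.64],[0,-11.4,-0.9,0,0,0,0.64],[0,-11.4,-0.9,2.5,0,0,0.64],[0,-11.4,-0.9,5.2,0,0,0.64],[0,-11.4,-0.9,5.2,0,0,0.64]]]}}

```text
clock: 9.48
ee_pos: [477.3, -40.3, 40.0]
orientation: [0.0, 0.984, -0.18, -0.002]
ft_force: [-0.0, 0.7, 0.9]
opening: 0.4
```

```bash
python3 look.py h; python3 - <<'E'
from h import *
im=ctrl.grab_frame("scene");cv2.imwrite("pics/h2.png",cv2.resize(im[60:260,200:460,::-1],None,fx=3,fy=3))
im=ctrl.grab_frame("wrist");cv2.imwrite("pics/h3.png",im[:,:,::-1])
E
```

```text
9.47 F [-115.05  -87.98] z 39.98 yawF -0.6372 f [-0.05  0.71  0.9 ] open 0.4
blk [ -0.1 -13.6] 115
blk [-1. 23.] 122
blk [-1.1 58.8] 137
blk [-1.1 95.1] 154
blk [ -1.4 130.7] 177
```

View pics/h2.png

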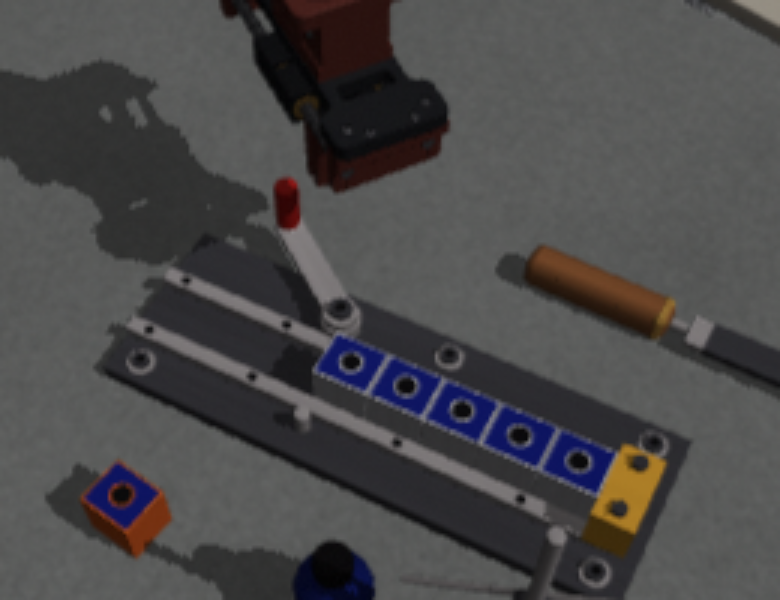

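View pics/h3.png

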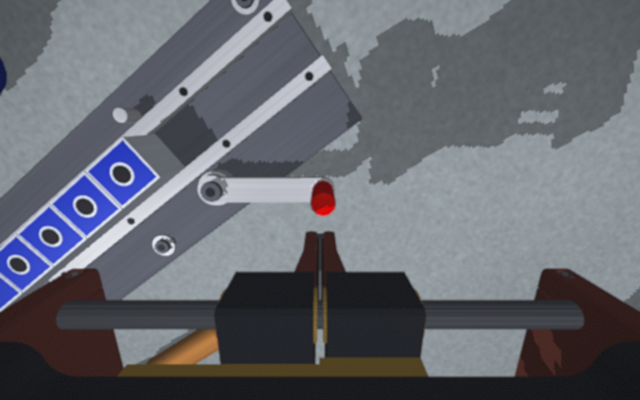

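The wrist view shows the fingertips (320,235) squarely behind the knob (322,200), and the row hasn't changed. Next I'll compute the arc.

```bash
cat > arc.py <<'E'
from h import *
import sys
show()
off=float(sys.argv[1])
for a in map(float,sys.argv[2:]):
    x=-42+80*np.cos(a)-off*np.sin(a); y=-42-80*np.sin(a)-off*np.cos(a)
    print(a,np.array2string(rel(x,y,40,np.pi/2-a),separator=', ',suppress_small=True))
E
python3 arc.py 18 2.2 2.1 2.0 1.9 1.8 1.7 1.58 1.46 1.34
```

```text
9.62 F [-113.49  -88.7 ] z 42.23 yawF -0.6388 f [-0.22  0.78  0.83] open 0.4
2.2 [ 1.232,  0.005,  0.224, -0.   , -0.001, -0.01 ]
2.1 [ 2.041,  0.137,  0.224, -0.   , -0.001, -0.11 ]
2.0 [ 2.859,  0.188,  0.225, -0.   , -0.001, -0.21 ]
1.9 [ 3.678,  0.156,  0.225, -0.   , -0.001, -0.31 ]
1.8 [ 4.49 ,  0.043,  0.226, -0.   , -0.001, -0.41 ]
1.7 [ 5.286, -0.15 ,  0.226, -0.   , -0.001, -0.51 ]
1.58 [ 6.211, -0.486,  0.227, -0.   , -0.001, -0.63 ]
1.46 [ 7.088, -0.93 ,  0.227,  0.   , -0.001, -0.75 ]
1.34 [ 7.906, -1.475,  0.228,  0.   , -0.001, -0.87 ]
```

Call:
{"op": "servo_tool", "data": {"series": [[[0,0.6,0,0.2,0,0,0],[0,1.2,0,0.2,0,0,-0.01],[0,2.0,0.14,0.2,0,0,-0.11],[0,2.9,0.19,0.2,0,0,-0.21],[0,3.7,0.16,0.2,0,0,-0.31],[0,4.5,0.04,0.2,0,0,-0.41],[0,5.3,-0.15,0.2,0,0,-0.51],[0,6.2,-0.5,0.2,0,0,-0.63]]]}}

```text
clock: 10.62
ee_pos: [538.3, -58.4, 40.2]
orientation: [0.0, 0.991, 0.134, -0.0]
ft_force: [-0.5, -0.3, 0.1]
opening: 0.2
```

```bash
python3 - <<'E'
from h import *
im=ctrl.grab_frame("scene");cv2.imwrite("pics/i2.png",cv2.resize(im[60:260,200:460,::-1],None,fx=3,fy=3))
im=ctrl.grab_frame("wrist");cv2.imwrite("pics/i3.png",im[:,:,::-1])
E
python3 arc.py 18 1.58 1.46 1.34 1.22 1.1 0.98 0.86 0.74 0.62
```

```text
10.72 F [ -60.23 -122.22] z 40.35 yawF -0.009 f [-0.84 -1.33  0.23] open 0.8
1.58 [-0.051, -0.039,  0.035,  0.001, -0.002,  0.   ]
1.46 [ 0.92 ,  0.12 ,  0.036,  0.001, -0.002, -0.12 ]
1.34 [ 1.902,  0.16 ,  0.038,  0.001, -0.002, -0.24 ]
1.22 [ 2.882,  0.083,  0.039,  0.001, -0.001, -0.36 ]
1.1 [ 3.847, -0.111,  0.041,  0.001, -0.001, -0.48 ]
0.98 [ 4.781, -0.418,  0.042,  0.001, -0.001, -0.6  ]
0.86 [ 5.671, -0.836,  0.043,  0.001, -0.001, -0.72 ]
0.74 [ 6.505, -1.357,  0.044,  0.001, -0.001, -0.84 ]
0.62 [ 7.271, -1.974,  0.045,  0.001, -0.001, -0.96 ]
```

View pics/i2.png

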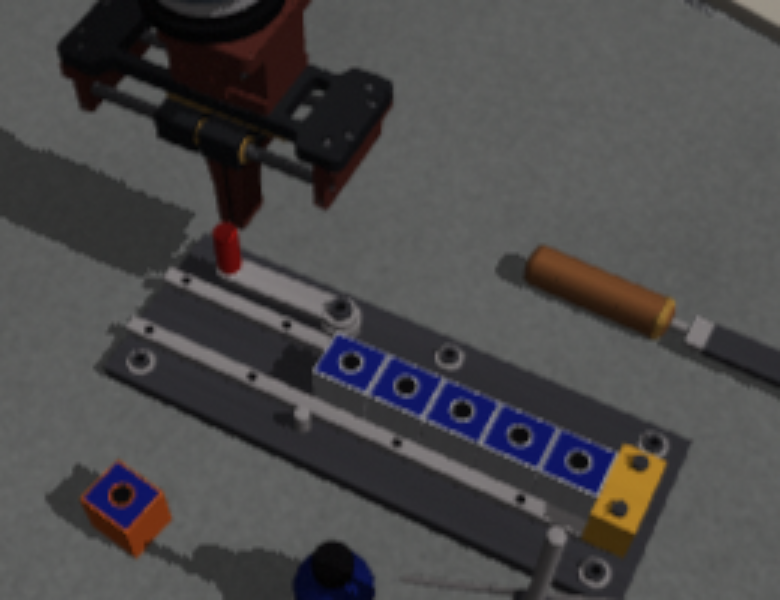

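View pics/i3.png

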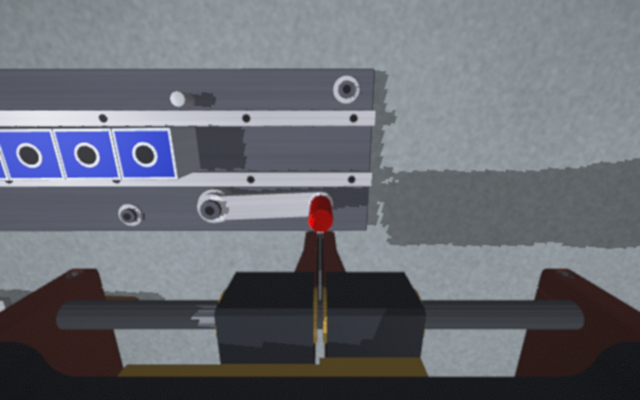

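The knob is following the finger face, with the arm now pointing along −y. I'll continue.

Call:
{"op": "servo_tool", "data": {"series": [[[0,0.9,0.1,0,0,0,-0.12],[0,1.9,0.15,0,0,0,-0.24],[0,2.9,0.1,0,0,0,-0.36],[0,3.85,-0.1,0,0,0,-0.48],[0,4.8,-0.4,0,0,0,-0.6],[0,5.7,-0.85,0,0,0,-0.72],[0,6.5,-1.35,0,0,0,-0.84],[0,7.3,-1.95,0,0,0,-0.96]]]}}

```text
clock: 11.72
ee_pos: [603.0, -20.2, 40.0]
orientation: [-0.0, 0.818, 0.575, -0.0]
ft_force: [-0.6, -0.1, 0.7]
opening: 0.9
```

```bash
python3 - <<'E'
from h import *
im=ctrl.grab_frame("scene");cv2.imwrite("pics/j2.png",cv2.resize(im[60:260,200:460,::-1],None,fx=3,fy=3))
im=ctrl.grab_frame("wrist");cv2.imwrite("pics/j3.png",im[:,:,::-1])
E
python3 arc.py 18 .62 .52 .42 .32 .22 .12 .05 0 -.04
```

```text
11.82 F [  12.06 -102.57] z 40.05 yawF 0.9491 f [-0.34 -0.34 -0.15] open 0.7
0.62 [-0.012,  0.081,  0.005,  0.   , -0.   , -0.002]
0.52 [ 0.796,  0.219,  0.005,  0.   , -0.   , -0.102]
0.42 [ 1.614,  0.276,  0.005,  0.   , -0.   , -0.202]
0.32 [ 2.433,  0.251,  0.006,  0.   , -0.   , -0.302]
0.22 [ 3.246,  0.145,  0.006,  0.   , -0.   , -0.402]
0.12 [ 4.044, -0.042,  0.006,  0.   , -0.   , -0.502]
0.05 [ 4.589, -0.22 ,  0.006,  0.   , -0.   , -0.572]
0.0 [ 4.971, -0.371,  0.006,  0.   , -0.   , -0.622]
-0.04 [ 5.27 , -0.504,  0.006,  0.   , -0.   , -0.662]
```

View pics/j2.png

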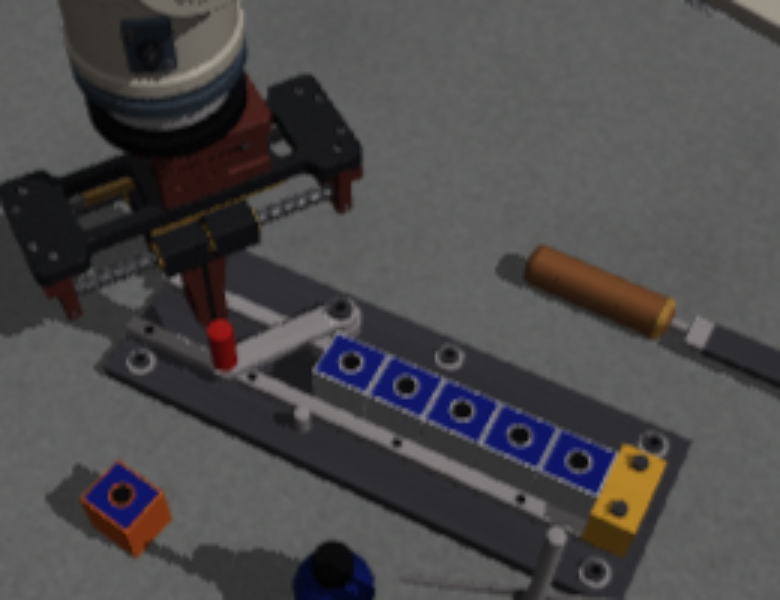

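View pics/j3.png

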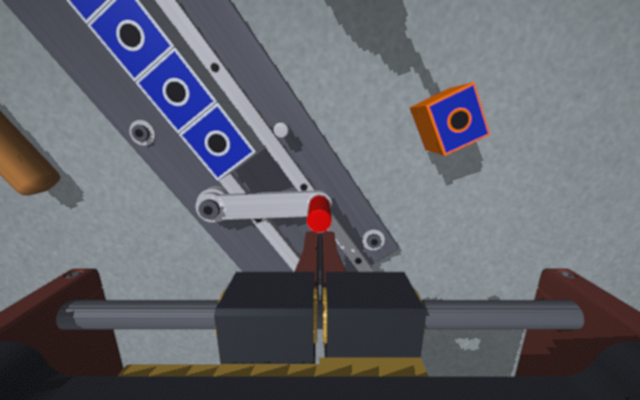

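The arm is now across the channel at about 0.6 rad with good contact. I'll swing it the rest of the way, slowing near the limit.

Call:
{"op": "servo_tool", "data": {"series": [[[0,0.8,0.2,0,0,0,-0.1],[0,1.6,0.25,0,0,0,-0.2],[0,2.4,0.25,0,0,0,-0.3],[0,3.2,0.15,0,0,0,-0.4],[0,4.0,0,0,0,0,-0.5],[0,4.5,-0.2,0,0,0,-0.57],[0,4.8,-0.3,0,0,0,-0.6],[0,5.0,-0.35,0,0,0,-0.62]]]}}

```text
clock: 12.82
ee_pos: [616.4, 26.9, 39.9]
orientation: [0.0, 0.604, 0.797, -0.001]
ft_force: [-0.8, -10.5, 1.4]
opening: 0.6
```

```bash
python3 - <<'E'
from h import *
im=ctrl.grab_frame("scene");cv2.imwrite("pics/k2.png",cv2.resize(im[60:260,200:460,::-1],None,fx=3,fy=3))
im=ctrl.grab_frame("wrist");cv2.imwrite("pics/k3.png",im[:,:,::-1])
E
python3 arc.py 18 0 -.04
```

```text
12.93 F [ 37.09 -61.26] z 39.86 yawF 1.5686 f [-1.22 -6.53 -0.27] open 0.4
0.0 [ 0.126,  0.091, -0.014, -0.001,  0.001, -0.002]
-0.04 [ 0.448,  0.155, -0.015, -0.001,  0.001, -0.042]
```

View pics/k2.png

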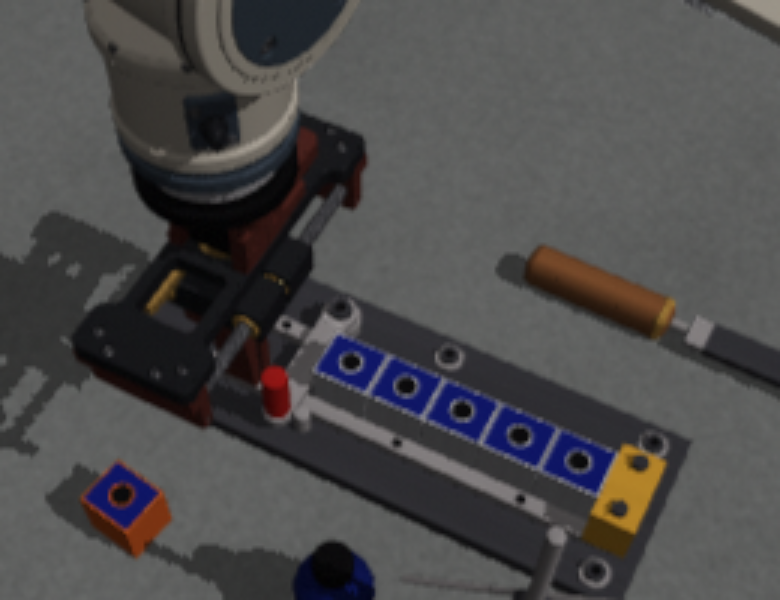

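View pics/k3.png

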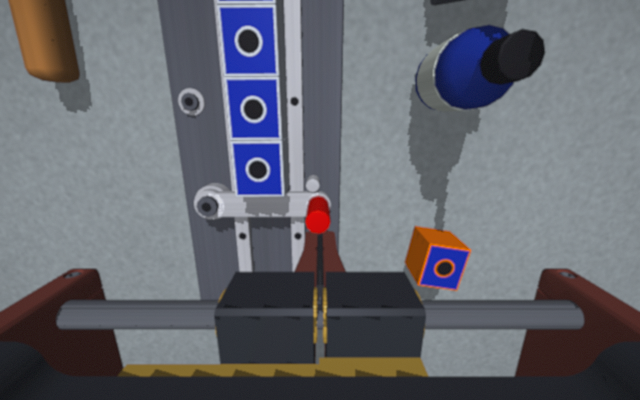

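The arm rests on the stop pin at (312,185) in the wrist view, square across the channel behind the tail. The force rose to about 10 N there. I'll give it a firm settling press, then back off and go up.

Call:
{"op": "servo_tool", "data": {"series": [[[0,0.2,0,0,0,0,0],[0,0.25,0,0,0,0,0],[0,0.25,0,0,0,0,0],[0,0,0,0,0,0,0],[0,-1.5,0,0,0,0,0],[0,-4,0,0,0,0,0],[0,-5,0,-4,0,0,0],[0,-6,0,-10,0,0,0]]]}}

```text
clock: 13.92
ee_pos: [632.0, -30.7, 139.2]
orientation: [-0.002, 0.605, 0.796, -0.001]
ft_force: [2.2, 0.3, 0.6]
opening: 0.4
```

Call:
{"op": "servo_tool", "data": {"series": [[[0,-4,0,-4,0,0,0],[0,-10,0,-5,0,0,0],[0,-14,0,-5,0,0,0],[0,-14,0,-5,0,0,0],[0,-14,0,-5,0,0,0]]]}}

```text
clock: 14.55
ee_pos: [670.5, -164.4, 189.5]
orientation: [-0.0, 0.604, 0.797, 0.0]
ft_force: [0.4, 0.4, 0.2]
opening: 0.4
```

```bash
python3 look.py l; python3 - <<'E'
from h import *
im=ctrl.grab_frame("scene");cv2.imwrite("pics/l2.png",cv2.resize(im[60:260,200:460,::-1],None,fx=3,fy=3))
m,b=blobs(im,(0,200,60),(5,255,255),25)
for s,c in b: print("red",s,Ft(ray("scene",c,46)[0]).round(1))
m,b=blobs(im,(112,120,60),(128,255,255),100)
for s,c in b: print("blk",Ft(ray("scene",c,48)[0]).round(1))
im=ctrl.grab_frame("side")
m,b=blobs(im,(0,200,60),(5,255,255),25)
for s,c in b: print("red",s,Ft(ray("side",c,46)[0]).round(1))
E
```

```text
14.55 F [  37.23 -259.9 ] z 189.49 yawF 1.5685 f [0.37 0.42 0.22] open 0.4
blk [ -0.3 -13.4] 116
blk [-1. 23.] 122
blk [-1.1 58.8] 137
blk [-1.1 95.1] 154
blk [ -1.5 130.8] 178
red [288 182   8  17  96] [ 36.1 -43.5]
red [563 388  38  12 193] [133.8 459.3]
blk [  0.5 -13.4]
blk [ 0.4 22.6]
blk [ 0.1 58.7]
blk [ 0.  94.6]
blk [ -0.2 130.3]
blk [137.4 -85.3]
red [298 189   8  17  99] [ 37.7 -45.1]
```

View pics/l2.png

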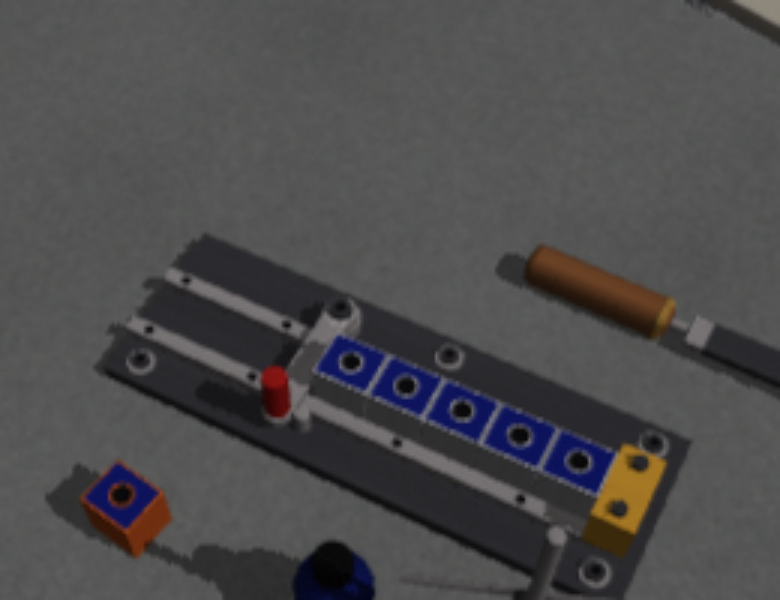

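View pics/l.png

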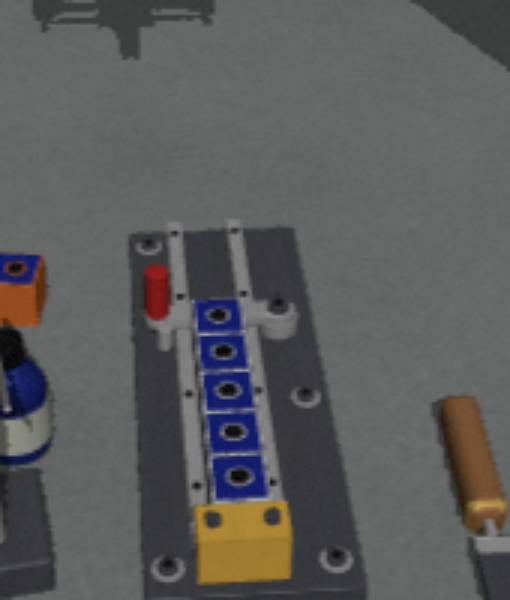

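The latch rests on its pin and the row hasn't moved. The knob reads about (37,−44) against (38,−42) when fully shut. I'm handing it in.

```bash
python3 - <<'E'
from workcell import ctrl
print(ctrl.finish_job())
E
```

```text
the job is handed in; nothing more can be done
None
```

I slid the row of five blocks home against the yellow stop, then swung the latch shut with the red knob. The job is handed in at about 14.7 s on the clock; it reports no verdict.

- **Row:** I pushed with closed fingertips on the tail block only. The push took about 4.7 N while sliding and rose to 14 N at the stop, with the arm no longer advancing. My last camera reading puts the block centres at y = 130.3–130.8, 95, 59, 23 and −13.4 mm. They are an even 36 mm apart, so no gaps showed. They read 1–2 mm short of nominal (132 and −12), which I put down to calibration error in my fixture origin; the images show block 1 touching the stop. That puts the camera figures within about a millimetre of the pass limits (129.5 and −14.5), so they don't prove the fit alone.
- **Latch:** I pushed the knob round its arc until the arm met its stop pin, where the force rose to about 10 N, and gave it one more settling press. The knob reads about (37, −44) mm against (38, −42) when fully shut, so the arm is within roughly 0.04 rad of shut.
- **Bystanders:** The gripper's path stayed well clear of the ink, gauge and file, and they look unmoved in the pictures. I did not measure their positions again at the end.
- **Final state:** The arm was clear of everything at hand-in.

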